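# Send the mouse tester's carriage home and reset its interlock pair

### The arm

A 6-joint arm with a two-finger parallel gripper is mounted at the origin on the work surface. World frame = base frame: x ahead of the robot, y to its left, z up, the work surface at z = 0. Lengths are in mm, angles in degrees, forces in N, time in s.
With the tool pointing down it reaches from about 300 to 850 mm from the base axis. Payload 4.2 kg.
Tool frame: the origin (TCP) lies midway between the tips of the shut fingers; the grasp point (between the pads) lies 19 mm behind it (env.hold_point_z is the z of the grasp point in the tool frame, in mm); z points along the fingers, y is the direction in which the jaws open and shut (so a half turn about z gives the same grasp; the last joint's range is limited). The gripper opens to 91 mm and grips with 3 to 60 N. Pads are 32 mm wide; open, the fingers measure 118 mm over their backs; the gripper's body (76 mm by 178 mm) begins 60 mm behind the grasp point.
Start: joints at [-77.98, 18.312, 89.639, -0, 72.044, -1.146], TCP at [130.977, -559.9, 213.976] pointing down, gripper open.
Joint ranges: [-177.97, 177.97], [-48.28, 115.42], [12.27, 149.76], [-77.06, 257.06], [2.81, 150.46], [-146.56, 146.56]. Speed limits (degrees/s): [147.25, 147.25, 180, 180, 180, 180].

### API

Orientations are given as [roll, pitch, yaw] about the fixed x, y, z axes, in that order (R = Rz(yaw) Ry(pitch) Rx(roll)).
In Python, from workcell import env, grab_frame, camera_params, spotter gives the robot as it stands. The module is installed in compiled form; this text tells all that it offers.
- The arm moves only by the shell command python3 -m jog 'ROWS' [FORCE]. ROWS is text: rows parted by semicolons, each of 7 numbers parted by spaces: the turn, a rotation vector about the world's x, y, z in units of 5 degrees (1.0 is 5 degrees), then the shift along the world's x, y, z in units of 25 mm (1.0 is 25 mm), then the opening, from 0 (shut) to 1 (fully open). A call has 1 to 5 rows; each row is the pose to reach, as a shift and turn from the pose commanded when the call began; what a row does not reach only later rows make up. A row lasts 1/8 s, in which the tool goes at most 62.5 mm and 10.7 degrees, less where a joint would pass 70% of its speed; a pose out of reach is approached as far as the arm can. A call with a gripper value outside its range is refused whole. The fingers move at their own pace and stop on an object; FORCE is the grip in N (left out, the last holds). Time passes only in rows, so rows that repeat a pose let the fingers close. It gives the time, the measured TCP pose, the force and the opening at its end, in the units of the state.
- env.state(): the state, without advancing time (a new reading comes with each control period).
- grab_frame(name): name is "scene" or "top" or "wrist"; returns the picture (420x560x3 uint8, red, green, blue); there is no depth.
- camera_params(name): a dict with "K" (3x3 intrinsics, pixels), "dist" ([k1, k2, p1, p2, k3] as OpenCV has them; the pictures are not rectified), "rvec" (rotation vector, rad) and "tvec" (3), from world to camera coordinates, as OpenCV has them. Camera axes: x right, y down, z forward; pixel columns grow to the right and rows downward; lengths in mm; the calibration is good to about 2 mm. A picture is of the moment at which its call begins: read the wrist's pose just before it. camera_params takes no time and is no camera call; for the wrist camera it gives the pose at the moment of the call.
- env.job_done(): hands the job in, once; it reports no verdict.
Trained networks look in the newest picture that a camera, given by its name, has taken for a name from the list of things; names that differ only in an ending like _2 or _b are one class to them, and where a whole thing is asked for, a point or a joint stands for the part that bears it (a point fixed in the world has none). Each returns a list of dicts, best first, with "conf" (0 to 1); they miss things now and then, are a little off and sometimes report something else, mostly with a low value. They report only what shows in the picture. A call takes as long as a camera call.
- spotter.look_for(query, camera): "box" ([left, top, width, height] in pixels, round what is visible of it).
- spotter.trace(query, camera): "region" (420x560 bool, what is visible of it) and "box" ([left, top, width, height] in pixels, round what is visible of it).
The state is a dict: "time_s": time; "qpos": joint angles; "qvel": joint speeds; "effort": joint torques, N m; "ee_pos": TCP position; "ee_rot": TCP orientation; "force": force on the tool from outside, world axes, zero at the start; "torque": the same for the moment, N m; "gripper_width": finger opening in mm.
Only numpy, scipy, OpenCV 4.12 (cv2) and the standard library are available. Lean on these libraries where they do the work, as an engineer would, in place of code of your own. Each camera call takes 0.05 s, during which the arm holds its last target. There are 200 camera calls.

### The job

Push the carriage with the clamped mouse along its rail until it is fully home against its stop. Then press the two large round buttons on the grey pendant together, one fingertip on each, and hold both fully down for three seconds until the interlock releases, then let go and move clear. Never press one round button without the other, leave the square keys and the loose things around alone, and do not lift or shove the pendant.

Things in the scene. Friction and masses are not known exactly. Their poses are not given: they have to be found in the camera images.
- stage: fixed aluminium rail 370 x 90 x 26 mm on the table, carrying the sliding carriage. Origin: on the table, 20 mm on the robot's side of the carriage's front plate when the carriage is home, mid-width. Its x axis runs along the rail away from the robot (the direction to push), its z axis up
- carriage (a joint): how far the carriage still stands out of its home position, m: 0 = home against the stop, up to 0.10 = fully out towards the robot. The carriage is a black plate 200 x 150 mm with a grey mouse clamped on it; it slides with about 2.5 N of friction and stays where it is left, with a rigid stop at home
- push_face (a point): middle of the robot-side face of the carriage's upright steel front plate, 60 mm above the table; the plate is 150 mm wide, 6 mm thick and stands from 34 to 86 mm above the table, above the rail (bolt heads on the rail reach to 31 mm), and moves with the carriage. Push it along the rail's x axis. Its axes are those of stage
- pendant: loose grey reset pendant, a box 170 (x) x 160 (y) x 40 mm weighing about 0.9 kg with its controls, lying flat on the table. Origin: centre of its underside, z up. Two large round buttons are the reset pair; two small square jog keys (22 mm, 11 mm high above the box, at x = 45 mm, y = -12 and -50 mm) are not to be pressed; a flat white dial, only to be read, is at x = 38 mm, y = 42 mm
- reset_a_top (a point): middle of the top of one round reset button as it stands now (follows the press): 28 mm across, black, in a 44 mm steel collar 12 mm high; when up, its top is 62 mm above the table. It is at x = -35 mm, y = +30 mm on the pendant, 60 mm centre to centre from its twin
- reset_b_top (a point): the same for the other round reset button, at x = -35 mm, y = -30 mm on the pendant
- reset_a (a joint): travel of the first round button, m: 0 = up, 0.006 = fully down, which takes 5 N; it springs back up and can be held at any depth
- reset_b (a joint): travel of the other round button, the same
- jog_a (a joint): travel of one square jog key, m: 0 = up, 0.004 = down
- jog_b (a joint): travel of the other square jog key, the same
- thumb_knob: loose black thumb knob, 32 mm across and 30 mm high, standing on the table beside the pendant; leave alone. Origin: centre of its underside
- rod_clamp: loose aluminium clamp block 30 x 30 x 34 mm with a short stud on top (48 mm high in all), standing on the table beside the carriage; leave alone. Origin: centre of its underside
- hex_bolt: loose steel bolt standing on its head, 22 mm across and 40 mm high; leave alone. Origin: centre of its underside
- spare_mouse: loose black computer mouse 118 x 64 x 38 mm on the table; leave alone. Origin: centre of its underside
- spray_can: loose can 52 mm across and 150 mm high; leave alone. Origin: centre of its underside
- screwdriver: loose screwdriver lying on the table; leave alone. Origin: under the middle of the tool
- parts_bin: loose open grey bin 120 x 100 x 45 mm; leave alone. Origin: centre of its underside

How it is judged:
By the outcome, as a careful person would: the job done as asked, in the order asked, and still so for the second after the job is handed in, with the robot touching nothing.
It also fails if it takes over 51 s, if anything falls off the work surface, if the arm or the gripper's body presses on something with over 40 N, if the wrist force passes 120 N, or if a joint passes its speed limit or range.

## Working session

There is one attempt and no reset: what is moved stays moved. The work goes in short steps, Python scripts to look and compute and a shell command to move; the robot and the scene stay as the last step left them, time stands still between calls to the robot, and variables do not carry over. Pictures are saved under pics/ and viewed, about 8 in all and at most 12, crops included, and the job is handed in when it is done.

```bash
mkdir -p pics; python3 - <<'E'
from workcell import env, grab_frame, camera_params, spotter
import cv2, numpy as np
s=env.state();print(s['time_s'],s['ee_pos'],s['ee_rot'],s['gripper_width'])
for c in("scene","top"):
    f=grab_frame(c);cv2.imwrite(f"pics/{c}0.png",f[:,:,::-1])
    p=camera_params(c);R,_=cv2.Rodrigues(np.array(p['rvec'],float));print(c,(-R.T@np.array(p['tvec'],float).reshape(3)).round(),np.array(p['K']).round(1).tolist())
    for q in("pendant","push_face","reset_a_top","stage"):
        print(c,q,[(np.round(d['box']).tolist(),round(d['conf'],2)) for d in spotter.look_for(q,c)][:3])
E
```

```text
0.0 [ 130.881053   -559.35614178  213.09043102] [-1.79891661e+02 -6.99467018e-04  1.31703952e+01] 91.38213857148597
scene [1474.  447. 1035.] [[445.1, 0.0, 285.8], [0.0, 445.1, 210.1], [0.0, 0.0, 1.0]]
scene pendant [([201.0, 191.0, 72.0, 54.0], 0.82)]
scene push_face [([324.0, 213.0, 68.0, 72.0], 0.82)]
scene reset_a_top [([246.0, 203.0, 7.0, 8.0], 0.45)]
scene stage [([310.0, 213.0, 82.0, 108.0], 0.64)]
top [ 453.   -4. 1453.] [[500.7, 0.0, 282.1], [0.0, 500.7, 199.6], [0.0, 0.0, 1.0]]
top pendant [([310.0, 165.0, 71.0, 70.0], 0.65)]
top push_face [([163.0, 159.0, 65.0, 73.0], 0.63)]
top reset_a_top [([334.0, 206.0, 6.0, 9.0], 0.61), ([300.0, 195.0, 9.0, 11.0], 0.44)]
top stage [([163.0, 111.0, 63.0, 130.0], 0.66)]
```

```bash
python3 - <<'E'
import cv2
f=cv2.imread("pics/top0.png");cv2.imwrite("pics/topc.png",cv2.resize(f[90:270,140:410],None,fx=2.95,fy=2.95,interpolation=cv2.INTER_CUBIC))
E
```

```text
(no output)
```

View pics/topc.png

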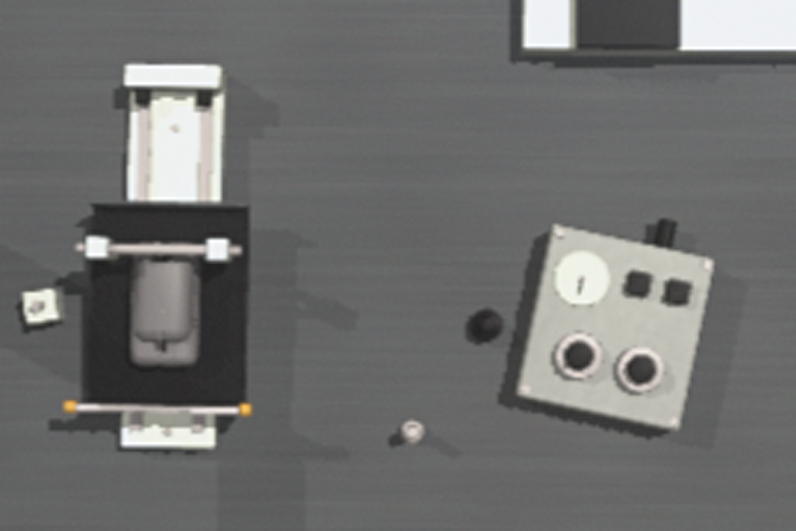

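View pics/scene0.png

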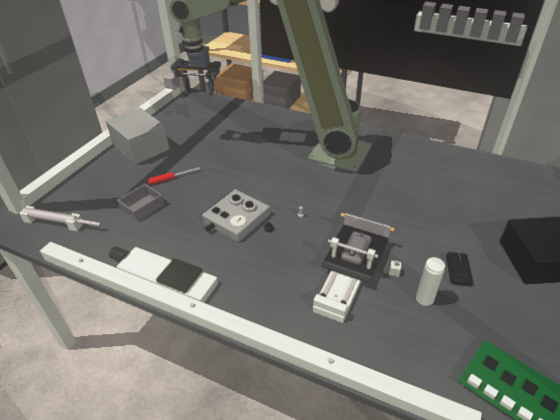

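```bash
cat > h.py <<'E'
import numpy as np, cv2
from workcell import env, grab_frame, camera_params, spotter
from scipy.optimize import least_squares
def ray(px,z,p):
    K=np.array(p['K'],float);R,_=cv2.Rodrigues(np.array(p['rvec'],float));t=np.array(p['tvec'],float).reshape(3)
    u=cv2.undistortPoints(np.array(px,float).reshape(-1,1,2),K,np.array(p['dist'],float)).reshape(-1,2)
    d=np.c_[u,np.ones(len(u))]@R; c=-R.T@t; z=np.broadcast_to(z,len(u))
    return (c+d*((z-c[2])/d[:,2])[:,None])
def fit(mod,pts):  # yaw,x,y of planar model
    def f(v):
        c,s=np.cos(v[0]),np.sin(v[0]);return (np.array(mod)@np.array([[c,s],[-s,c]])+v[1:]-pts[:,:2]).ravel()
    r=least_squares(f,[0,*pts[:,:2].mean(0)]);return np.degrees(r.x[0]),r.x[1:],r.fun.reshape(-1,2).round(1).tolist()
PM=[(85,80),(85,-80),(-85,-80),(-85,80),(-35,30),(-35,-30)]
PZ=[40,40,40,40,62,62]
E
python3 - <<'E'
from h import *
p=camera_params("top");C=lambda a:np.array(a,float)/2.95+[140,90]-.3
print(fit(PM,ray(C([(555,225),(713,262),(678,430),(518,393),(578,356),(640,370)]),PZ,p)))
print("caps",ray(C([(70,406),(246,409)]),80,p).round(1).tolist())
print("rail near/far",ray(C([(168,446),(173,66)]),26,p).round(1).tolist(),"edges",ray(C([(127,200),(222,200),(120,446),(215,446)]),26,p).round().tolist())
print("loose",ray(C([(487,325),(412,430),(40,308)]),[30,40,40],p).round().tolist())
p=camera_params("scene");print("scene caps",ray([(342,215),(392,231)],80,p).round(1).tolist())
print(fit(PM[4:],ray([(236,197),(249,204)],62,p)))
E
```

```text
(np.float64(-12.306278097693868), array([ 523.35376457, -187.52780043]), [[2.1, 1.9], [2.3, -2.9], [-2.8, -0.1], [-2.4, 3.6], [0.5, -1.1], [0.3, -1.4]])
caps [[443.7, 323.1, 80.0], [442.4, 160.0, 80.0]]
rail near/far [[405.7, 240.9, 26.0], [775.2, 242.6, 26.0]] edges [[643.0, 285.0, 26.0], [644.0, 193.0, 26.0], [405.0, 287.0, 26.0], [406.0, 196.0, 26.0]]
loose [[525.0, -65.0, 30.0], [424.0, 6.0, 40.0], [537.0, 363.0, 40.0]]
scene caps [[447.7, 159.6, 80.0], [454.6, 323.7, 80.0]]
(np.float64(166.18382349952873), array([ 461.82647558, -169.13615116]), [[-0.0, -0.1], [0.0, 0.1]])
```

```bash
python3 -m jog '0 0 -2.6 8.4 8.4 0 0;0 0 -2.6 8.4 8.4 0 0;0 0 -2.6 8.4 8.4 0 0;0 0 -2.6 8.4 8.4 0 0;0 0 -2.6 8.4 8.4 0 0' 20; python3 -m jog '0 0 0 2 12 0 0;0 0 0 2 12 0 0;0 0 0 2 12 0 0;0 0 0 2 12 0 0;0 0 0 2 12 0 0'; python3 -m jog '0 0 0 0 11.6 0 0;0 0 0 0 11.6 0 0;0 0 0 0 11.6 0 0;0 0 0 0 11.6 0 0;0 0 0 0 11.6 0 0'
```

```text
time_s: 1.12
ee_pos: [342.3, -348.1, 214.2]
ee_rot: [180.0, -0.0, 0.2]
force: [0.6, -0.3, -0.2]
gripper_width: 44.0
time_s: 1.75
ee_pos: [391.0, -47.9, 214.3]
ee_rot: [180.0, -0.1, 0.2]
force: [1.1, 0.0, -0.4]
gripper_width: 0.4
time_s: 2.38
ee_pos: [390.6, 242.8, 214.2]
ee_rot: [-180.0, -0.0, 0.3]
force: [-0.5, -0.4, -0.7]
gripper_width: 0.8
```

```bash
python3 -m jog '0 0 0 0 0 -2.4 0;0 0 0 0 0 -4.6 0;0 0 0 0 0 -6.4 0;0 0 0 0 0 -6.4 0'; python3 - <<'E'
from h import *
f=grab_frame("wrist");g=grab_frame("scene")[150:330,250:450]
cv2.imwrite("pics/w1.png",np.hstack([cv2.resize(f,(400,300)),cv2.resize(g,(333,300),interpolation=cv2.INTER_CUBIC)])[:,:,::-1])
E
```

```text
time_s: 2.88
ee_pos: [388.7, 238.8, 51.7]
ee_rot: [179.8, 0.4, 0.2]
force: [0.7, 0.1, 0.1]
gripper_width: 0.8
```

View pics/w1.png

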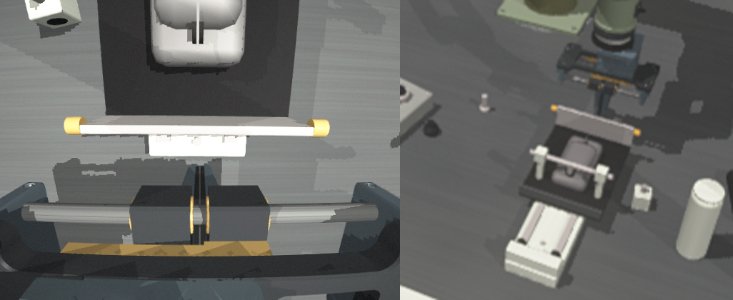

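```bash
python3 -m jog '0 0 0 0.6 0 0 0;0 0 0 1.0 0 0 0;0 0 0 1.3 0 0 0;0 0 0 1.6 0 0 0;0 0 0 1.9 0 0 0'; python3 -m jog '0 0 0 0.2 0 0 0;0 0 0 0.4 0 0 0;0 0 0 0.6 0 0 0;0 0 0 0.8 0 0 0;0 0 0 1 0 0 0';python3 - <<'E'
from h import *
f=grab_frame("top");p=camera_params("top")
cv2.imwrite("pics/t2.png",cv2.resize(f[90:270,140:410],None,fx=2.95,fy=2.95,interpolation=cv2.INTER_CUBIC)[:,:,::-1])
E
```

```text
time_s: 3.6
ee_pos: [438.3, 239.8, 53.9]
ee_rot: [180.0, 0.1, 0.2]
force: [-2.8, -0.5, 1.9]
gripper_width: 0.4
time_s: 4.22
ee_pos: [463.5, 239.9, 53.8]
ee_rot: [180.0, 0.0, 0.2]
force: [-2.9, -1.1, 0.7]
gripper_width: 0.1
```

```bash
python3 -m jog '0 0 0 0.2 0 0 0;0 0 0 0.4 0 0 0;0 0 0 0.6 0 0 0;0 0 0 0.8 0 0 0'; python3 -m jog '0 0 0 0.12 0 0 0;0 0 0 0.24 0 0 0;0 0 0 0.36 0 0 0;0 0 0 0.48 0 0 0'
```

```text
time_s: 4.78
ee_pos: [483.7, 240.0, 53.8]
ee_rot: [180.0, 0.0, 0.2]
force: [-2.3, -1.8, -1.3]
gripper_width: 0.4
time_s: 5.28
ee_pos: [495.6, 240.0, 53.9]
ee_rot: [180.0, 0.0, 0.2]
force: [-3.0, -1.7, -1.0]
gripper_width: 0.4
```

```bash
python3 - <<'E'
from h import *
f=grab_frame("top")
cv2.imwrite("pics/t3.png",cv2.resize(f[90:270,140:260],None,fx=3.3,fy=3.3,interpolation=cv2.INTER_CUBIC)[:,:,::-1])
E
```

```text
(no output)
```

View pics/t3.png

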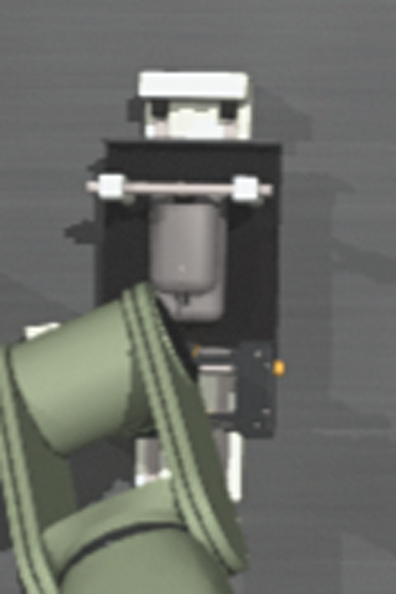

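```bash
python3 -m jog '0 0 0 0.1 0 0 0;0 0 0 0.2 0 0 0;0 0 0 0.3 0 0 0;0 0 0 0.4 0 0 0;0 0 0 0.5 0 0 0'; python3 -m jog '0 0 0 0.06 0 0 0;0 0 0 0.12 0 0 0;0 0 0 0.18 0 0 0'
```

```text
time_s: 5.95
ee_pos: [508.2, 240.1, 54.0]
ee_rot: [180.0, -0.0, 0.2]
force: [-2.4, -1.2, -1.1]
gripper_width: 0.4
time_s: 6.32
ee_pos: [512.6, 240.1, 54.0]
ee_rot: [180.0, -0.0, 0.2]
force: [-2.3, -0.4, -0.8]
gripper_width: 0.6
```

```bash
for i in 1; do python3 -m jog '0 0 0 0.06 0 0 0;0 0 0 0.12 0 0 0;0 0 0 0.18 0 0 0'; done;  python3 -m jog '0 0 0 0.06 0 0 0;0 0 0 0.12 0 0 0'
```

```text
time_s: 6.7
ee_pos: [516.7, 240.0, 54.0]
ee_rot: [180.0, 0.0, 0.2]
force: [-5.2, -1.2, 2.7]
gripper_width: 0.4
time_s: 6.95
ee_pos: [516.7, 240.0, 54.1]
ee_rot: [180.0, 0.4, 0.1]
force: [-13.8, -0.1, 8.5]
gripper_width: 0.4
```

```bash
python3 -m jog '0 0 0 0.06 0 0 0;0 0 0 0.06 0 0 0'; python3 -m jog '0 0 0 -0.5 0 0 0;0 0 0 -1.5 0 0 0;0 0 0 -1.5 0 3 0;0 0 0 -1.5 0 5 0;0 0 0 -1.5 0 6.4 0'
```

```text
time_s: 7.2
ee_pos: [516.6, 240.0, 54.1]
ee_rot: [179.9, 0.6, 0.1]
force: [-14.7, 0.2, 9.4]
gripper_width: 0.5
time_s: 7.82
ee_pos: [486.3, 241.2, 218.3]
ee_rot: [-179.8, -0.5, 0.2]
force: [0.7, -0.7, -0.7]
gripper_width: 0.8
```

```bash
python3 -m jog '0 0 -2.5 0 -12 0 0.5;0 0 -2.5 0 -12 0 0.5;0 0 -2.5 0 -12 0 0.5;0 0 -2.5 0 -12 0 0.5;0 0 -2.5 0 -12 0 0.5'; python3 -m jog '0 0 0 -1 -4.8 0 0.5;0 0 0 -1 -4.8 0 0.5;0 0 0 -1 -4.8 0 0.5;0 0 0 -1 -4.8 0 0.5';python3 - <<'E'
from h import *
s=env.state();print(s['ee_pos'],s['ee_rot'],s['gripper_width'])
p=camera_params("wrist");f=grab_frame("wrist");cv2.imwrite("pics/w4.png",f[:,:,::-1])
for q in("pendant","reset_a_top"):
    for d in spotter.trace(q,"wrist")[:3]:
        b=d['box'];c=np.argwhere(d['region']).mean(0)[::-1];print(q,np.round(b),c.round(1),round(d['conf'],2),ray([c],62,p).round(1))
E
```

```text
time_s: 8.45
ee_pos: [485.1, -62.4, 214.7]
ee_rot: [180.0, -0.3, -12.4]
force: [-0.5, 0.2, -0.1]
gripper_width: 44.7
time_s: 8.95
ee_pos: [459.6, -179.9, 214.2]
ee_rot: [-180.0, -0.1, -12.4]
force: [-0.4, 0.3, 0.6]
gripper_width: 45.8
[ 459.61234872 -179.93366607  214.2402649 ] [-1.79993491e+02 -1.12315468e-01 -1.23765649e+01] 45.76075273565762
pendant [197.  25. 154. 184.] [275.1 126.3] 0.74 [[ 532.6 -192.5   62. ]]
reset_a_top [233. 156.  27.  27.] [246.9 168.4] 0.74 [[ 497.2 -154.3   62. ]]
```

View pics/w4.png

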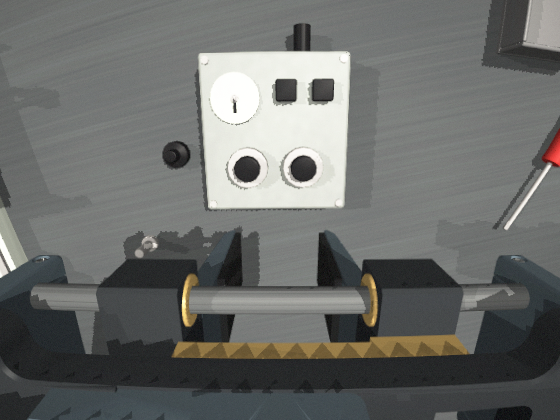

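```bash
cat >> h.py <<'E'
def btn(f,boxes,p):
    g=cv2.cvtColor(f,cv2.COLOR_RGB2GRAY);o=[]
    for x,y,w,h in boxes:
        m=(g[y:y+h,x:x+w]<90).astype(np.uint8);n,l,st,c=cv2.connectedComponentsWithStats(m);k=1+st[1:,4].argmax();s=st[k]
        o.append((x+s[0]+(s[2]-1)/2,y+s[1]+(s[3]-1)/2));print(s[2:],c[k]+[x,y],o[-1])
    P=ray(o,62,p);m=P.mean(0);d=P[0]-P[1];yaw=np.degrees(np.arctan2(-d[0],d[1]));s=env.state()
    print(P.round(1).tolist(),"dist",np.linalg.norm(d).round(1),"mid",m.round(1),"yaw",yaw.round(2),"shift units",((m-s['ee_pos'])/25).round(2),"turn",round((yaw-s['ee_rot'][2])/5,2))
E
python3 - <<'E'
from h import *
p=camera_params("wrist");f=grab_frame("wrist")
btn(f,[(229,150,36,36),(284,150,36,36)],p)
print(fit(PM,ray([(200,54),(349,53),(345,209),(206,208),(246.5,168.4),(302,168)],PZ,p)))
P=[[d for d in ray([(222.5,250),(336,250)],214-0,p)]];print(P)
E
```

```text
[ 26  25 508] [247.70472441 168.12401575] (np.float64(247.5), np.float64(168.0))
[ 25  26 509] [303.99214145 167.7524558 ] (np.float64(304.0), np.float64(167.5))
[[497.2, -153.7, 62.0], [485.2, -211.6, 62.0]] dist 59.0 mid [ 491.2 -182.6   62. ] yaw -11.72 shift units [ 1.27 -0.16 -6.08] turn 0.1
(np.float64(-12.157877253035391), array([ 523.86367883, -188.51417736]), [[3.5, 2.5], [1.5, -3.6], [-0.2, 1.2], [-1.9, 0.2], [-1.0, 0.8], [-1.8, -1.1]])
[[array([ 471.85210903, -147.36336066,  214.        ]), array([ 457.45928011, -213.78321967,  214.        ])]]
```

```bash
python3 -m jog '0 0 0.1 1.26 -0.1 0 0.51;0 0 0.1 1.26 -0.1 -2 0.51;0 0 0.1 1.26 -0.1 -4 0.51;0 0 0.1 1.26 -0.1 -4.8 0.51;0 0 0.1 1.26 -0.1 -4.8 0.51' 40;python3 - <<'E'
from h import *
s=env.state();print(s['ee_pos'],s['ee_rot'],s['gripper_width'])
f=grab_frame("wrist");h=grab_frame("scene")[160:270,170:300];h=cv2.resize(h,(390,330),interpolation=cv2.INTER_CUBIC)
cv2.imwrite("pics/w5.png",np.hstack([cv2.resize(f,(400,330)),h])[:,:,::-1])
E
```

```text
time_s: 9.78
ee_pos: [489.8, -181.0, 92.6]
ee_rot: [-180.0, 0.2, -11.7]
force: [0.2, -0.2, 0.9]
gripper_width: 46.6
[ 489.81754391 -180.97955959   92.5579203 ] [-179.96671463    0.20216615  -11.72730951] 46.622164655193835
```

View pics/w5.png

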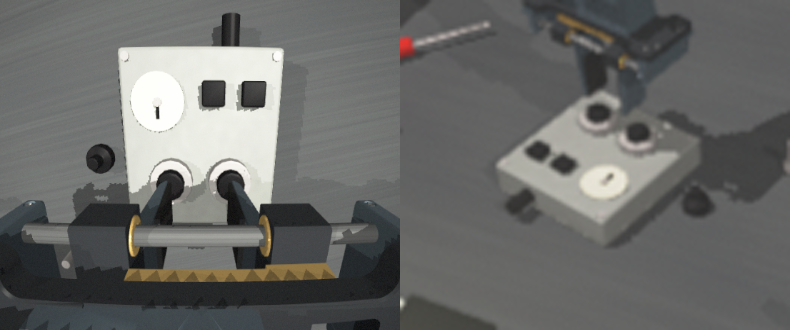

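```bash
python3 - <<'E'
from h import *
f=grab_frame("wrist")[180:320,170:390]
cv2.imwrite("pics/w6.png",cv2.resize(f,None,fx=3.6,fy=3.6,interpolation=cv2.INTER_CUBIC)[:,:,::-1])
p=camera_params("wrist");s=env.state()
K=np.array(p['K']);
from scipy.spatial.transform import Rotation as Ro
R=Ro.from_euler('xyz',s['ee_rot'],degrees=True)
for n,L in(("tips",[(x,y,0) for y in(-23.3,23.3,-36.8,36.8) for x in(-16,16)]),):
    W=R.apply(L)+s['ee_pos'];q=cv2.projectPoints(W,np.array(p['rvec']),np.array(p['tvec']),K,np.array(p['dist']))[0].reshape(-1,2);print(n,((q-[170,180])*3.6).round().tolist())
W=np.array([[497.2,-153.7,62],[485.2,-211.6,62]]);q=cv2.projectPoints(W,np.array(p['rvec']),np.array(p['tvec']),K,np.array(p['dist']))[0].reshape(-1,2);print(((q-[170,180])*3.6).round().tolist())
E
```

```text
tips [[253.0, 367.0], [246.0, 192.0], [524.0, 367.0], [531.0, 192.0], [175.0, 366.0], [163.0, 192.0], [603.0, 366.0], [614.0, 192.0]]
[[241.0, 211.0], [542.0, 211.0]]
```

View pics/w6.png

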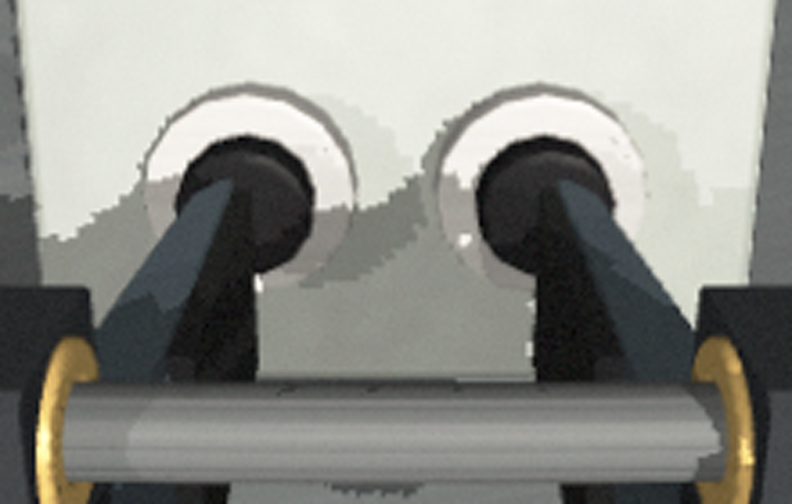

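```bash
python3 -m jog '0 0 0 0.05 -0.03 -0.5 0.51;0 0 0 0.05 -0.03 -1 0.51;0 0 0 0.05 -0.03 -1 0.51'; python3 -m jog '0 0 0 0 0 -0.3 0.51;0 0 0 0 0 -0.5 0.51;0 0 0 0 0 -0.55 0.51;0 0 0 0 0 -0.55 0.51'
```

```text
time_s: 10.3
ee_pos: [490.7, -182.8, 67.7]
ee_rot: [-180.0, 0.2, -11.8]
force: [0.2, -0.1, -0.3]
gripper_width: 46.6
time_s: 10.8
ee_pos: [492.3, -183.4, 56.4]
ee_rot: [180.0, -0.1, -11.8]
force: [-2.3, -0.0, 8.9]
gripper_width: 46.5
```

```bash
python3 -m jog '0 0 0 0 0 -0.1 0.51;0 0 0 0 0 -0.16 0.51;0 0 0 0 0 -0.16 0.51'
```

```text
time_s: 11.18
ee_pos: [492.3, -183.5, 56.0]
ee_rot: [180.0, -0.2, -11.8]
force: [-7.6, 3.9, 34.7]
gripper_width: 46.2
```

```bash
python3 -m jog '0 0 0 0.02 0 0.02 0.51;0 0 0 0.02 0 0.02 0.51;0 0 0 0.02 0 0.02 0.51;0 0 0 0.02 0 0.02 0.51;0 0 0 0.02 0 0.02 0.51';python3 - <<'E'
from h import *
s=env.state();print(s['torque'],s['ee_rot'])
f=grab_frame("wrist")[60:320,150:410];h=grab_frame("scene")[170:260,190:290];h=cv2.resize(h,(433,390),interpolation=cv2.INTER_CUBIC)
cv2.imwrite("pics/w7.png",cv2.resize(np.hstack([cv2.resize(f,(390,390)),h]),None,fx=.96,fy=.96)[:,:,::-1])
E
```

```text
time_s: 11.8
ee_pos: [492.4, -183.5, 56.0]
ee_rot: [180.0, -0.1, -11.8]
force: [-9.9, 2.2, 31.4]
gripper_width: 46.3
[ 0.59579887  1.77722765 -0.04483201] [ 1.79954602e+02 -1.11074554e-01 -1.18291844e+01]
```

View pics/w7.png

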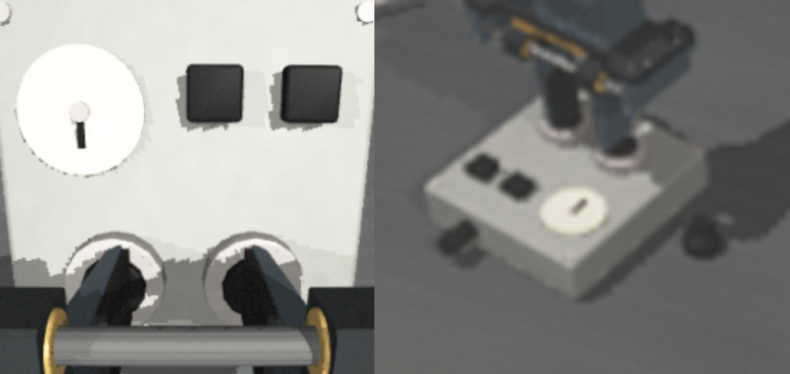

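```bash
H='x'; python3 -m jog '0 0 0 0 0 0 0.51;0 0 0 0 0 0 0.51;0 0 0 0 0 0 0.51;0 0 0 0 0 0 0.51;0 0 0 0 0 0 0.51'; python3 -m jog '0 0 0 0 0 0 0.51;0 0 0 0 0 0 0.51;0 0 0 0 0 0 0.51;0 0 0 0 0 0 0.51;0 0 0 0 0 0 0.51'; python3 -m jog '0 0 0 0 0 0 0.51;0 0 0 0 0 0 0.51;0 0 0 0 0 0 0.51;0 0 0 0 0 0 0.51;0 0 0 0 0 0 0.51'; python3 -m jog '0 0 0 0 0 0 0.51;0 0 0 0 0 0 0.51;0 0 0 0 0 0 0.51;0 0 0 0 0 0 0.51;0 0 0 0 0 0 0.51'; python3 -m jog '0 0 0 0 0 0 0.51;0 0 0 0 0 0 0.51;0 0 0 0 0 0 0.51;0 0 0 0 0 0 0.51;0 0 0 0 0 0 0.51';python3 - <<'E'
from h import *
s=env.state();print(s['torque'],s['ee_rot'])
f=grab_frame("wrist")[60:320,150:410]
cv2.imwrite("pics/w8.png",cv2.resize(f,(390,390))[:,:,::-1])
E
```

```text
time_s: 12.52
ee_pos: [492.4, -183.4, 56.0]
ee_rot: [180.0, -0.1, -11.8]
force: [-7.9, 2.1, 32.0]
gripper_width: 46.4
time_s: 13.15
ee_pos: [492.4, -183.5, 56.0]
ee_rot: [180.0, -0.1, -11.8]
force: [-8.7, 2.9, 31.2]
gripper_width: 46.4
time_s: 13.78
ee_pos: [492.3, -183.4, 56.0]
ee_rot: [180.0, -0.1, -11.8]
force: [-8.7, 2.9, 32.2]
gripper_width: 46.5
time_s: 14.4
ee_pos: [492.3, -183.4, 56.0]
ee_rot: [180.0, -0.1, -11.8]
force: [-8.0, 2.9, 32.1]
gripper_width: 47.0
time_s: 15.02
ee_pos: [492.4, -183.5, 56.0]
ee_rot: [180.0, -0.1, -11.8]
force: [-8.4, 2.8, 30.9]
gripper_width: 46.2
[ 0.52097384  1.77342051 -0.06050256] [ 1.79955148e+02 -1.09269147e-01 -1.18314099e+01]
```

View pics/w8.png

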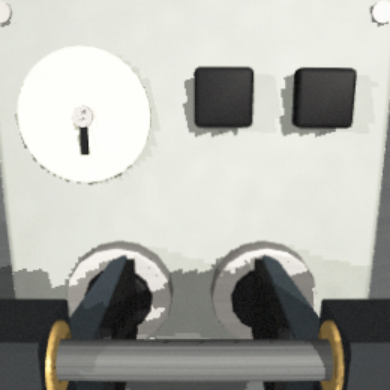

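```bash
python3 -m jog '0 0 0 0 0 1 0.51;0 0 0 0 0 3 0.51;0 0 0 0 0 5 0.51;0 0 0 0 0 7 0.51;0 0 0 0 0 7 0.51';python3 -m jog '0 0 0 -2 -8 0 0.51;0 0 0 -2 -8 0 0.51;0 0 0 -2 -8 0 0.51;0 0 0 -2 -8 0 0.51;0 0 0 -2 -8 0 0.51'; python3 - <<'E'
from h import *
f=grab_frame("top")
cv2.imwrite("pics/t9.png",cv2.resize(f[90:270,140:410],None,fx=2.95,fy=2.95,interpolation=cv2.INTER_CUBIC)[:,:,::-1])
E
```

```text
time_s: 15.7
ee_pos: [494.5, -184.1, 230.9]
ee_rot: [179.9, -0.5, -11.8]
force: [0.1, 1.0, -0.2]
gripper_width: 46.6
time_s: 16.32
ee_pos: [441.6, -383.3, 225.2]
ee_rot: [-179.9, 0.1, -11.9]
force: [0.1, 1.2, -1.3]
gripper_width: 46.7
```

View pics/t9.png

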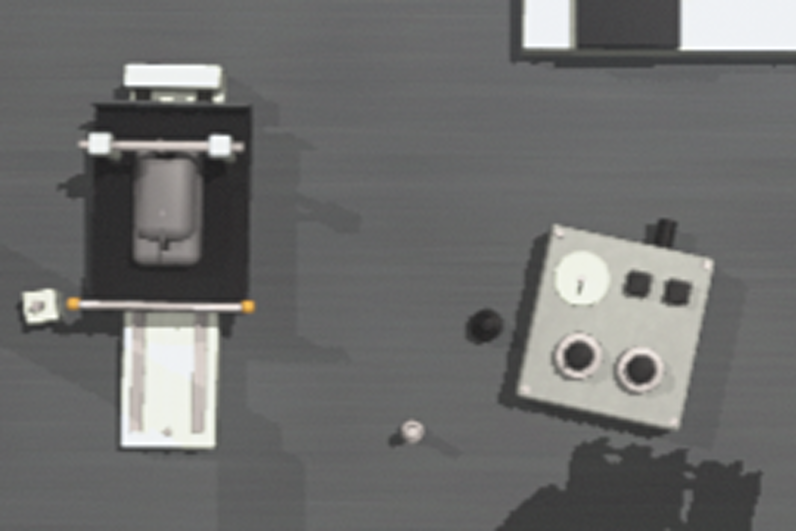

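```bash
python3 -m jog '0 0 0 0 0 0 0.51;0 0 0 0 0 0 0.51'; python3 -c "
from workcell import env
env.job_done()"
```

```text
time_s: 16.62
ee_pos: [442.8, -381.8, 226.9]
ee_rot: [-180.0, -0.0, -11.7]
force: [-0.3, -0.5, 0.0]
gripper_width: 46.5
the job is handed in; nothing more can be done
```

I pushed the carriage home and then held both round buttons down together for about 3.8 s. After that I let go, moved clear and handed the job in at 16.6 s.

- **Carriage:** it stopped at TCP x = 516.7 mm, where the push force rose from about 2.5 N to 14 N with no further movement. The last top picture shows it against its bumpers.
- **Buttons:** the fingertips bottomed out at z = 56.0 mm, which is the full 6 mm of travel, at about 31–35 N in total. The tool stayed level to about 0.1°. I judged that both buttons were fully down from the height and the tool's level, since I had no direct button reading.
- **Surroundings:** the last top picture shows the pendant, the rod clamp, the thumb knob and the bolt where they were in the first picture, with the round buttons and square keys looking the same. The rest of the loose things were outside that view and were not checked again.
- **Interlock:** the dial needle did not visibly move during the hold, so I saw no separate sign that the interlock had released. I relied on the hold time.
- **Position estimates:** the scene and wrist cameras disagreed by about 5–7 mm on where the buttons were. I used the wrist view, which agreed with the top view to within about 3 mm.

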